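Unlock the reagent safe

ROBOT

A 7-joint arm with a two-finger parallel gripper is mounted at the origin on the work surface. World frame = base frame: x ahead of the robot, y to its left, z up, the work surface at z = 0. Lengths are in m, angles in rad, forces in N, time in s.
With the tool pointing down it reaches from about 0.4 to 0.85 m from the base axis. Payload 10.4 kg.
Tool frame: the origin (TCP) lies midway between the tips of the shut fingers; the grasp point (between the pads) lies 19 mm behind it; z points along the fingers, x is the direction in which the jaws open and shut, and the axes are right-handed (so a half turn about z gives the same grasp; the last joint's range is limited). The gripper opens to 85 mm and grips with 20 to 120 N. Pads are 22 mm wide; open, the fingers measure 114 mm over their backs; the gripper's body (76 mm by 85 mm) begins 54 mm behind the grasp point. The pads swing forward as they close: fully open they stand 13 mm farther back than shut.
Start: joints at [1.252, 0.332, -0.065, 1.46, 0.022, 1.35, -0.088], TCP at [0.182, -0.598, 0.208] pointing down, gripper open.
Joint ranges: [-2.6, 2.6], [-0.5, 2.12], [-1.47, 1.34], [0.16, 2.42], [-1.27, 4.41], [0.06, 2.06], [-2.6, 2.6]. Speed limits (rad/s): [2.22, 2.22, 2.79, 2.79, 3.14, 3.14, 3.14].

INTERFACE

Orientations are given as a unit quaternion [x, y, z, w].
In Python, from workcell import telemetry, eyes, order gives the robot as it stands.
- The arm moves only by the tool servo_tool, never from a script. Its argument "deltas" is a list of rows, each a list of 3 entries, a list of its own where there are three numbers: the shift along the tool's x, y, z in cm, then the turn about the tool's z in rad, then the finger opening in cm, from 0 to 8.54. A call has 1 to 12 rows; each row shifts and turns the pose as measured when the row begins, along the tool's axes as they then stand; what a row does not reach is not made up. A row lasts 1/12 s, in which the tool goes at most 41.7 mm and 7.16 degrees, less where a joint would pass 70% of its speed; a pose out of reach is approached as far as the arm can. A call is refused whole if a number of a shift passes 4.17 or a number of a turn 0.125, either way. A call with a gripper value outside its range is refused whole. The fingers move at their own pace and stop on an object; "force" is the grip in N (left out, the last holds). Time passes only in rows, so rows that do not move let the fingers close. It gives the time, the measured TCP pose, the force and the opening at its end, in the units of the state.
- telemetry.get_obs(): the state, without advancing time (a new reading comes with each control period).
- eyes.camera(name): name is "side" or "top" or "wrist"; returns (picture, depth): 420x560x3 uint8, blue, green, red; 420x560 float32, m along the optical axis (not along the pixel's ray), 0 where there is no reading.
- eyes.calibration(name): a dict with "fx", "fy", "cx", "cy" (pixels), "rvec" (rotation vector, rad) and "tvec" (3), from world to camera coordinates, as OpenCV has them. Camera axes: x right, y down, z forward; pixel columns grow to the right and rows downward; lengths in m; the calibration is good to about 2 mm. A picture is of the moment at which its call begins: read the wrist's pose just before it. calibration takes no time and is no camera call; for the wrist camera it gives the pose at the moment of the call.
- order.hand_in(): hands the job in, once; it reports no verdict.
The state is a dict: "clock": time; "joint_pos": joint angles; "joint_velocities": joint speeds; "tau": joint torques, N m; "position": TCP position; "ee_rot": TCP orientation; "ft_force": force on the tool from outside, world axes, zero at the start; "torque": the same for the moment, N m; "grip_width": opening from 0.0 (shut) to 1.0 (fully open).
Only numpy, scipy, OpenCV 4.12 (cv2) and the standard library are available. Lean on these libraries where they do the work, as an engineer would, in place of code of your own. Each camera call takes 0.05 s, during which the arm holds its last target. There are 200 camera calls.

TASK

Unlock the small reagent safe on the bench: turn its left dial so that its pointer is on the fourth mark and its right dial so that its pointer is on the second mark (marks count clockwise, from the leftmost as the robot sees them). Then swing the bolt handle clockwise all the way round to its stop, leave dials and handle there, and do not disturb the bottles, beaker, bowl and jar standing around.

Things in the scene. Friction and masses are not known exactly. Their poses are not given: they have to be found in the camera images.
- safe: Fixed grey steel box, 210 (x) by 330 (y) by 100 mm high; its flat top is the door, with two dials on the robot's side and a bolt handle on the far side. Origin: centre of the underside; x points ahead (away from the robot), y left, z up at yaw 0.
- dial_left (a joint): Left dial's angle, clockwise from above; 0 = pointer ahead (safe's +x), fourth mark = +0.5. Aluminium disc, 72 mm diameter, top 11 mm above the safe's top; black pointer to 44 mm from the axis; on its line, 28 mm out, an upright finger peg, 10 mm diameter, top 40 mm above the safe's top. Turns -1.25 to 1.25 with 0.06 N m friction (2 N at the peg); stays where left.
- dial_right (a joint): Angle of the right dial, same make and same sense as the left one; the second mark is -0.5.
- handle (a joint): Bolt handle's angle, clockwise from above; 0 = locked, arm to the safe's left (+y); stop at 1.4, nearly ahead (+x). Flat steel arm 20 mm wide, 12 mm high, hub 44 mm diameter; 100 mm from the axis an upright black finger peg, 14 mm diameter, top 40 mm above the safe's top. Friction 0.25 N m (2.5 N at the peg); stays where left. Binds (at 0.1 to 0.6) unless both dials are on code.
- dial_left_axis (a point): Axis of the left dial at the height of the safe's top (fixed; safe frame x -45, y 80 mm). Five white marks, 4 by 12 mm, lie 53 mm out, at -1.0, -0.5, 0, 0.5 and 1.0 rad clockwise from ahead (+x): first to fifth mark.
- dial_right_axis (a point): Axis of the right dial at the height of the safe's top (safe frame x -45, y -80 mm). Marks as on the left dial.
- handle_axis (a point): Axis of the handle at the height of the safe's top (safe frame x 50, y 0 mm).
- dial_left_peg (a point): Centre of the top of the left dial's finger peg; moves with the dial.
- dial_right_peg (a point): Centre of the top of the right dial's finger peg; moves with the dial.
- handle_peg (a point): Centre of the top of the handle's finger peg; moves with the handle.
- jar: Bystander: small amber jar with a white lid, 28 mm diameter, 34 mm high, loose on the safe's top near the middle of its robot-side edge. Origin: centre of its underside.
- beaker: Bystander: glass beaker, 70 mm diameter, 90 mm high, left of the safe. Origin: centre of its underside.
- bottle: Bystander: white bottle with a blue cap, 64 mm diameter, 130 mm high, left of the safe. Origin: centre of its underside.
- dropper1: Bystander: amber bottle, 34 mm diameter, 85 mm high, right of the safe. Origin: centre of its underside.
- dropper2: Bystander: a second amber bottle like dropper1, right of the safe.
- dish: Bystander: white ceramic bowl, 90 mm diameter, 45 mm high, right of the safe. Origin: centre of its underside.

How it is judged:
On the way:
1. left dial on the fourth mark and right dial on the second, the handle still locked (value of joint dial_left between 0.36 and 0.64 rad and value of joint dial_right between -0.64 and -0.36 rad and value of joint handle below 0.25 rad), for 0.2 s.
At the end, for the whole second after the job is handed in: The handle is at its stop (joint above 1.28 of 1.4 rad) and at rest, the left dial is on its fourth mark (0.5 +- 0.16 rad; +- 0.14 before the handle is swung) and the right dial on its second (-0.5, same tolerances) (value of joint handle above 1.28 rad and value of joint dial_left between 0.34 and 0.66 rad and value of joint dial_right between -0.66 and -0.34 rad and velocity of joint handle between -0.05 and 0.05 rad/s); the robot touches nothing.
It fails at once if a bystander is moved more than 25 mm (distance of any of jar, beaker, bottle, dropper1, dropper2, dish from where it was at the start of the episode above 0.025 m).
It also fails if it takes over 72 s, if anything falls off the work surface, if the arm or the gripper's body presses on something with over 40 N, if the wrist force passes 120 N, or if a joint passes its speed limit or range.

## Working session

There is one attempt and no reset: what is moved stays moved. The work goes in short steps, Python scripts to look and compute and a tool call to move; the robot and the scene stay as the last step left them, time stands still between calls to the robot, and variables do not carry over. Pictures are saved under pics/ and viewed, about 8 in all and at most 12, crops included, and the job is handed in when it is done.

Besides the shell and the picture viewer there is one more tool, called after "Request:" as a command line: name --argument value ..., lists and objects as JSON in quotes. servo_tool: Moves the arm, as the interface text tells. Its arguments: {"type":"object","properties":{"deltas":{"type":"array"},"force":{"type":"number"}},"required":["deltas"]}

```bash
mkdir -p pics; cat > h.py <<'E'
import numpy as np, cv2
from workcell import telemetry, eyes, order
def cal(n):
    c=eyes.calibration(n); K=np.array([[c['fx'],0,c['cx']],[0,c['fy'],c['cy']],[0,0,1.]])
    R=cv2.Rodrigues(np.array(c['rvec'],float))[0]; return K,R,np.array(c['tvec'],float).ravel()
def ray(C,u,v):
    K,R,t=C; d=R.T@np.linalg.solve(K,[u,v,1.]); return -R.T@t,d
def plane(C,u,v,z):
    o,d=ray(C,u,v); return o+d*(z-o[2])/d[2]
def pts(C,depth):
    K,R,t=C; v,u=np.mgrid[:420,:560]; p=np.stack([(u-K[0,2])/K[0,0]*depth,(v-K[1,2])/K[1,1]*depth,depth],-1)
    return (p-t)@R
def proj(C,p):
    K,R,t=C; q=K@(R@np.array(p,float)+t); return q[:2]/q[2]
E
python3 - <<'E'
from h import *
o=telemetry.get_obs(); print(o)
for n in('top','side'):
    p,d=eyes.camera(n); cv2.imwrite(f'pics/{n}0.png',p); np.savez(f'{n}0.npz',p=p,d=d)
    C=cal(n); print(n,ray(C,280,210),C[0][0,0])
E
```

```text
{'clock': 0.0, 'joint_pos': array([ 1.25243445,  0.33286806, -0.06471881,  1.46095061,  0.02162342,
        1.34987619, -0.08849088]), 'joint_velocities': array([ 2.83390768e-04, -5.78962252e-04, -2.82715648e-03, -7.83335857e-05,
        2.19697394e-04,  1.46331774e-03, -1.30344543e-03]), 'tau': array([-4.42311557e-04, -6.25447726e+01,  4.90495178e-02, -3.91601658e+01,
        1.62451708e-02,  9.97396186e-03,  1.67748959e-05]), 'position': array([ 0.18204679, -0.59747697,  0.20721395]), 'ee_rot': array([ 8.03591629e-01, -5.95180645e-01, -5.88092583e-04, -3.84887716e-04]), 'ft_force': array([-0.74200959, -1.03269597, -0.07628947]), 'torque': array([ 0.01237801, -0.01186039,  0.02691988]), 'grip_width': 0.9992488445342332}
top (array([0.29041526, 0.021665  , 1.34344717]), array([ 0.19787303,  0.00773609, -0.98025635])) 516.4558946432886
side (array([0.50803   , 0.71474492, 0.89056251]), array([ 0.02681337, -0.67720587, -0.73535036])) 481.1107355524076
```

View pics/top0.png

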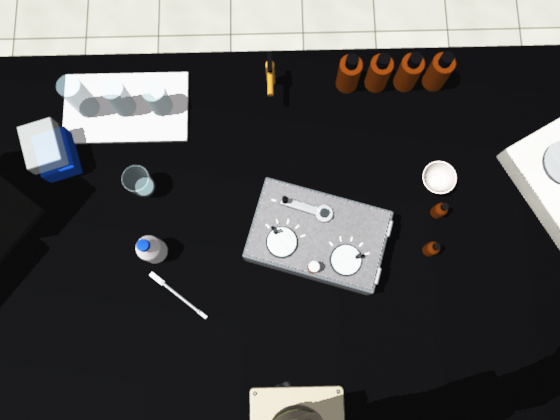

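View pics/side0.png

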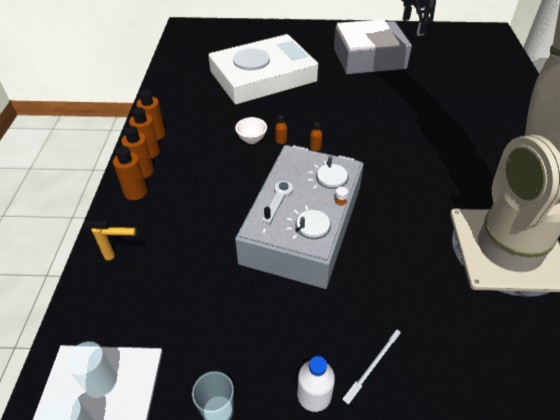

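The top view (up = +x) shows the safe at about (320,235), yawed clockwise. The dial discs are at (282,242) and (346,260), the hub at (324,213) and the handle peg at (285,200). The jar stands at (314,267). In the side view the discs are at (313,223) and (332,175), the hub at (284,187) and the handle peg at (267,212).

```bash
python3 - <<'E'
from h import *
T=np.load('top0.npz');S=np.load('side0.npz');CT=cal('top');CS=cal('side')
X=pts(CT,T['d']); 
m=(abs(X[...,2]-.1)<.004)&(abs(X[...,0]-.5)<.25)&(abs(X[...,1])<.3)
P=X[m]; print('top z',np.median(P[:,2]),m.sum())
r=cv2.minAreaRect(P[:,:2].astype(np.float32)*1000); print('rect',r)
def discs(I,box):
    g=cv2.cvtColor(I,cv2.COLOR_BGR2GRAY); mm=np.zeros_like(g); x0,x1,y0,y1=box
    mm[y0:y1,x0:x1]=(g[y0:y1,x0:x1]>190)*255
    c,_=cv2.findContours(cv2.morphologyEx(mm,cv2.MORPH_OPEN,np.ones((5,5))),cv2.RETR_EXTERNAL,cv2.CHAIN_APPROX_NONE)
    return [cv2.fitEllipse(cv2.convexHull(k)) for k in c if cv2.contourArea(k)>150]
for n,I,C,b in(('top',T['p'],CT,(240,400,175,290)),('side',S['p'],CS,(240,365,145,275))):
    for e in discs(I,b): print(n,np.round(e[0],1),np.round(e[1],1),plane(C,*e[0],.111).round(4))
# dark peg pixels on safe
g=cv2.cvtColor(T['p'],cv2.COLOR_BGR2GRAY)
for n,I,C in(('top',T['p'],CT),('side',S['p'],CS)):
    u,v=(230,170) if n=='top' else (235,140)
    crop=I[v:v+130,u:u+170]; cv2.imwrite(f'pics/{n}c.png',cv2.resize(crop,None,fx=4.5,fy=4.5,interpolation=cv2.INTER_CUBIC))
E
```

```text
top z 0.10003358700137474 7571
rect ((479.8226623535156, -61.45863342285156), (331.8678894042969, 207.5582275390625), 72.89556121826172)
top [345.6 259.3] [29.4 30.3] [ 0.4156 -0.1229  0.111 ]
top [373.4 247.3] [19.5 22.7] [ 0.4431 -0.1909  0.111 ]
top [288.5 225.3] [91.4 93. ] [0.5011 0.0116 0.111 ]
side [313.7 222.1] [27.4 31.1] [0.4627 0.0298 0.111 ]
side [332.1 174.2] [21.9 30.1] [ 0.4175 -0.1226  0.111 ]
```

View pics/topc.png

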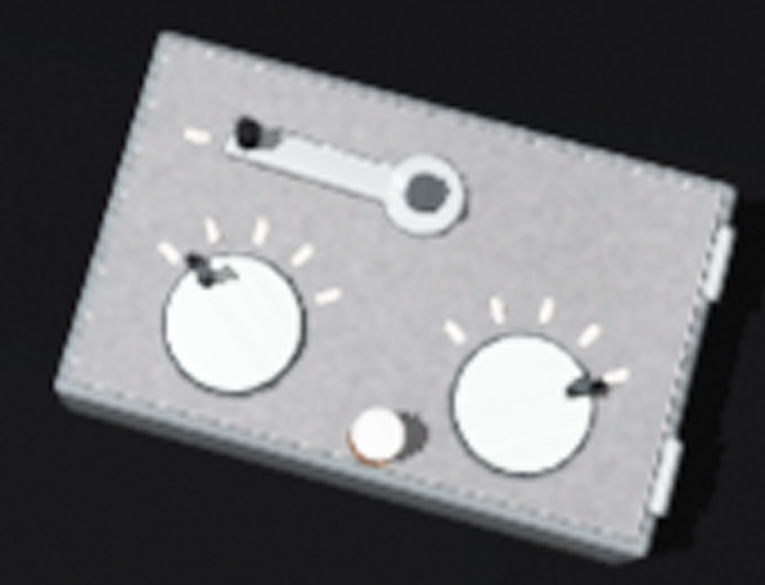

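View pics/sidec.png

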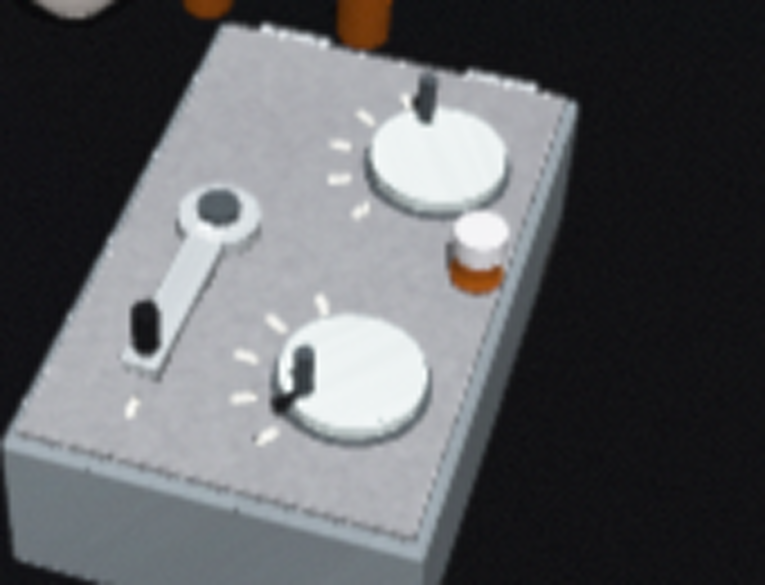

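In the enlarged views the left pointer stands between marks 1 and 2, and the right one is at or just past mark 5. The handle arm points to the safe's left. Peg tops in the side crop are at (304,350), (428,78) and (145,304). I'll triangulate the pegs next.

```bash
cat >> h.py <<'E'
YAW=-0.2985; Cn=np.array([.482,-.060])
ex=np.array([np.cos(YAW),np.sin(YAW)]); ey=np.array([-ex[1],ex[0]])
def ax(sx,sy): return Cn+sx*ex+sy*ey
AX=dict(L=ax(-.045,.08),R=ax(-.045,-.08),H=ax(.05,0))
RAD=dict(L=.028,R=.028,H=.1); OFF=dict(L=0,R=0,H=-np.pi/2)
def ang(k,p):
    d=np.array(p[:2])-AX[k]; return YAW-np.arctan2(d[1],d[0])-(-OFF[k] if k=='H' else 0)*-1, np.linalg.norm(d)
def tri(a,b):
    (o1,d1),(o2,d2)=a,b; s=np.linalg.lstsq(np.c_[d1,-d2],o2-o1,rcond=None)[0]
    p,q=o1+s[0]*d1,o2+s[1]*d2; return (p+q)/2,np.linalg.norm(p-q)
def hang(k,a): # world pos of peg at joint angle a
    t=YAW-a+(np.pi/2 if k=='H' else 0); return AX[k]+RAD[k]*np.array([np.cos(t),np.sin(t)])
E
python3 - <<'E'
from h import *
CT=cal('top');CS=cal('side')
t={'L':(191,258),'R':(604,382),'H':(247,128)}; s={'L':(304,350),'R':(428,78),'H':(145,304)}
hub={'t':(428,193),'s':(219,207)}
for k in 'LRH':
    ut=np.array(t[k])/4.5+(230,170)-.4; us=np.array(s[k])/4.5+(235,140)-.4
    p,e=tri(ray(CT,*ut),ray(CS,*us)); q=plane(CS,*us,.14)
    r=plane(CT,*ut,.14)
    f=lambda p:[round(float(v),3) for v in ((YAW+(np.pi/2 if k=='H' else 0)-np.arctan2(*(p[:2]-AX[k])[::-1])),np.linalg.norm(p[:2]-AX[k]))]
    print(k,AX[k].round(4),'tri',p.round(4),round(e,4),f(p),'side',q.round(4),f(q),'top',r.round(4),f(r))
p,e=tri(ray(CT,*(np.array(hub['t'])/4.5+(229.6,169.6))),ray(CS,*(np.array(hub['s'])/4.5+(234.6,139.6)))); print('hub',p,e)
E
```

```text
L [0.4625 0.0297] tri [0.49   0.0508 0.1493] 0.0029 [-0.955, 0.035] side [0.4883 0.043  0.14  ] [-0.774, 0.029] top [0.493  0.0508 0.14  ] [-0.904, 0.037]
R [ 0.4155 -0.1232] tri [ 0.4236 -0.1641  0.1287] 0.0014 [1.077, 0.042] side [ 0.4241 -0.1508  0.14  ] [0.968, 0.029] top [ 0.423  -0.1625  0.14  ] [1.083, 0.04]
H [ 0.5298 -0.0747] tri [0.5625 0.0197 0.1434] 0.0021 [0.035, 0.1] side [0.5638 0.0162 0.14  ] [0.059, 0.097] top [0.5622 0.0199 0.14  ] [0.032, 0.1]
hub [ 0.5308627  -0.07709121  0.11366981] 0.001504448495595805
```

Request:
servo_tool --deltas '[[[-4, -1.5, 0], -0.04, 3], [[-4, -1.5, 0], -0.04, 3], [[-4, -1.5, 0], -0.04, 3], [[-4, -1.5, 0], -0.04, 3], [[-4, -1.5, 0], -0.04, 3], [[-4, -1.5, 0], -0.04, 3]]'

```text
clock: 0.6
position: [0.171, -0.3487, 0.2002]
ee_rot: [0.87, -0.493, -0.005, -0.003]
ft_force: [0.7, 0.3, 1.4]
grip_width: 0.352
```

Request:
servo_tool --deltas '[[[-1.4, -3.85, 0], 0, 3], [[-1.4, -3.85, 0], 0, 3], [[-1.4, -3.85, 0], 0, 3], [[-1.4, -3.85, 0], 0, 3], [[-1.4, -3.85, 0], 0, 3], [[-1.4, -3.85, 0], 0, 3], [[-1.4, -3.85, 0], 0, 3], [[-1.4, -3.85, 0], 0, 3], [[-1.4, -3.85, 0], 0, 3], [[-1.4, -3.85, 0], 0, 3], [[-1.4, -3.85, 0], 0, 3]]'

```text
clock: 1.52
position: [0.4509, 0.0126, 0.2001]
ee_rot: [0.868, -0.496, -0.003, -0.0]
ft_force: [-0.1, -1.4, -0.1]
grip_width: 0.352
```

```bash
cat >> h.py <<'E'
def state():
    o=telemetry.get_obs(); from scipy.spatial.transform import Rotation as Q
    R=Q.from_quat(o['ee_rot']).as_matrix(); return o,R
def togo(p): # cm in tool axes
    o,R=state(); return (R.T@(np.array(p)-o['position'])*100).round(2), np.arctan2(R[1,0],R[0,0]).round(3), o['joint_pos'][6].round(2), o['position'].round(4), round(o['clock'],2)
E
python3 - <<'E'
from h import *
p=hang('L',-.77); print(p,togo([*p,.18]))
I,d=eyes.camera('wrist'); cv2.imwrite('pics/w1.png',I); C=cal('wrist'); np.savez('w1.npz',p=I,d=d,K=C[0],R=C[1],t=C[2])
print(proj(C,[*p,.14]),proj(C,[*AX['L'],.111]))
E
```

```text
[0.48746177 0.04241445] (array([-0.7 , -4.67,  2.  ]), np.float64(-1.039), np.float64(-1.14), array([0.4509, 0.0126, 0.2001]), 1.52)
[274.0156546  149.47576787] [272.38521987 184.81169508]
```

View pics/w1.png

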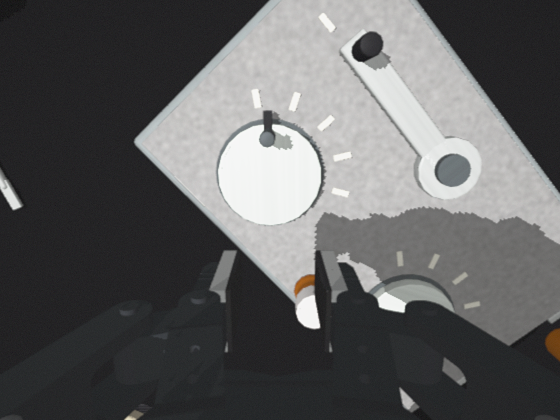

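The wrist view shows the left peg top at (267,138), the disc centre at (270,173) and the handle peg at (372,42). The prediction was about 12 px off. The arm may still have been settling, so I'll let it rest and re-measure.

Request:
servo_tool --deltas '[[[0, 0, 0], 0, 3], [[0, 0, 0], 0, 3]]'

```text
clock: 1.73
position: [0.455, 0.0229, 0.1991]
ee_rot: [0.871, -0.492, -0.006, -0.004]
ft_force: [-0.7, -0.2, -0.3]
grip_width: 0.352
```

```bash
python3 - <<'E'
from h import *
p=hang('L',-.77); print(togo([*p,.18]))
C=cal('wrist'); I,d=eyes.camera('wrist'); C2=cal('wrist'); print(C[2]-C2[2])
print('pred',proj(C,[*p,.14]),proj(C,[*AX['L'],.111]))
g=cv2.cvtColor(I,cv2.COLOR_BGR2GRAY); m=np.uint8(g>235)*255; m[240:]=0
c,_=cv2.findContours(cv2.morphologyEx(m,cv2.MORPH_OPEN,np.ones((9,9))),0,1)
k=max(c,key=cv2.contourArea); e=cv2.fitEllipse(cv2.convexHull(k)); print('disc',e,plane(C,*e[0],.111),AX['L'])
X=pts(C,d); h=(X[...,2]>.130)&(X[...,2]<.15)&(np.mgrid[:420,:560][0]<240)
n,l,st,ce=cv2.connectedComponentsWithStats(np.uint8(h))
for i in range(1,n):
    if st[i,4]>30: print(st[i],ce[i],np.median(X[l==i],0).round(4),plane(C,*ce[i],.14).round(4))
E
```

```text
(array([ 0.04, -3.79,  1.92]), np.float64(-1.028), np.float64(-1.16), array([0.455 , 0.0229, 0.1991]), 1.73)
[0.0002542  0.00068511 0.00010553]
pred [279.54484311 153.72779748] [277.09973985 188.51928222]
disc ((280.1344909667969, 187.5255584716797), (97.88772583007812, 100.78607177734375), 94.67694854736328) [0.46422761 0.02824584 0.111     ] [0.46251691 0.0296962 ]
[370  49  28  27 572] [383.45454545  62.57692308] [0.562  0.0186 0.1403] [0.5621 0.0186 0.14  ]
[272 145  16  18 223] [279.69058296 153.18834081] [0.4878 0.0425 0.1405] [0.4878 0.0425 0.14  ]
```

Request:
servo_tool --deltas '[[[0, -2, 0], -0.12, 3], [[-0.2, -1.4, 0], -0.12, 3], [[0, 0, 0], 0, 3], [[0, 0, 0], 0, 3]]'

```text
clock: 2.12
position: [0.4798, 0.036, 0.1986]
ee_rot: [0.923, -0.385, -0.005, -0.001]
ft_force: [-0.4, -0.1, -0.2]
grip_width: 0.355
```

```bash
python3 -c "
from h import *
print(togo([.488,.0425,.119]))"
```

```text
(array([ 0.19, -1.06,  7.96]), np.float64(-0.791), np.float64(-1.02), array([0.4798, 0.036 , 0.1986]), 2.12)
```

Request:
servo_tool --deltas '[[[0.2, -1.05, 2], 0, 3], [[0, 0, 2], 0, 3], [[0, 0, 0], 0, 3]]'

```text
clock: 2.37
position: [0.4873, 0.0369, 0.1583]
ee_rot: [0.92, -0.393, -0.003, 0.001]
ft_force: [-0.5, -0.5, -0.1]
grip_width: 0.354
```

```bash
python3 -c "
from h import *
print(togo([.488,.0425,.119]))"
```

```text
(array([-0.33, -0.46,  3.93]), np.float64(-0.807), np.float64(-1.09), array([0.4873, 0.0369, 0.1583]), 2.37)
```

Request:
servo_tool --deltas '[[[-0.3, -0.45, 0], 0, 3], [[0, 0, 2], 0, 3], [[0, 0, 1.3], 0, 3], [[0, 0, 0.4], 0, 3], [[0, 0, 0], 0, 3]]'

```text
clock: 2.78
position: [0.4877, 0.0386, 0.1236]
ee_rot: [0.917, -0.399, -0.001, 0.003]
ft_force: [-0.1, 0.6, 0.2]
grip_width: 0.346
```

```bash
python3 -c "
from h import *
print(togo([.488,.0425,.119]),state()[0]['ft_force'])"
```

```text
(array([-0.27, -0.29,  0.46]), np.float64(-0.82), np.float64(-1.15), array([0.4877, 0.0386, 0.1236]), 2.78) [-0.09567073  0.57786629  0.2324731 ]
```

Request:
servo_tool --deltas '[[[-0.3, -0.3, 0.4], 0, 2], [[0, 0, 0], 0, 0], [[0, 0, 0], 0, 0], [[0, 0, 0], 0, 0], [[0, 0, 0], 0, 0], [[0, 0, 0], 0, 0]]' --force 30

```text
clock: 3.28
position: [0.4893, 0.0434, 0.1224]
ee_rot: [0.917, -0.399, 0.001, 0.002]
ft_force: [-0.4, -0.2, -1.0]
grip_width: -0.002
```

```bash
python3 -c "
from h import *
print(togo([.488,.0425,.119]),state()[0]['ft_force'])"
```

```text
(array([-0.02,  0.16,  0.34]), np.float64(-0.821), np.float64(-1.16), array([0.4893, 0.0434, 0.1224]), 3.28) [-0.42269615 -0.16372742 -1.02629334]
```

The jaws shut fully, so the peg isn't between them. I'll look with the wrist camera.

```bash
python3 -c "
from h import *
C=cal('wrist');I,d=eyes.camera('wrist');S,_=eyes.camera('side')
cv2.imwrite('pics/w2.png',np.hstack([cv2.resize(I,(400,300)),cv2.resize(S[140:270,235:405],(392,300))]))
"
```

```text
(no output)
```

View pics/w2.png

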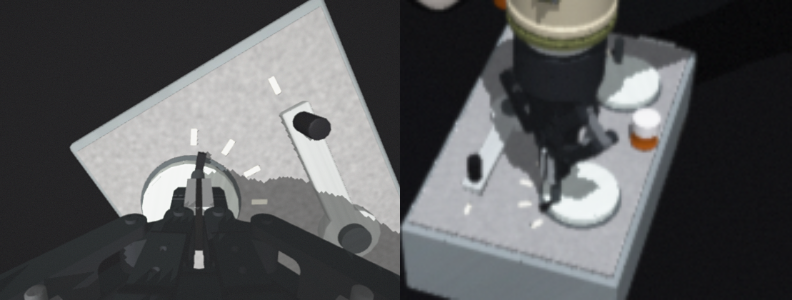

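```bash
python3 -c "
from h import *
C=cal('wrist');I,d=eyes.camera('wrist');X=pts(C,d)
o,R=state();print(o['position'],o['grip_width'])
v,u=np.mgrid[:420,:560]
q=(X-o['position'])@R
for y0 in range(200,300,8):
  print(y0,[tuple((q[y0,x]*1000).round().astype(int))+(int(X[y0,x,2]*1000),) for x in range(268,306,6)])
print(proj(C,[.488,.0425,.14]),proj(C,o['position']))
cv2.imwrite('pics/w3.png',cv2.resize(I[180:320,190:390],None,fx=4,fy=4))
"
```

```text
[0.48916903 0.04332683 0.12214628] 0.0015733500764106062
200 [(np.int64(-5), np.int64(-19), np.int64(20), 101), (np.int64(-2), np.int64(-19), np.int64(21), 100), (np.int64(1), np.int64(-19), np.int64(21), 101), (np.int64(4), np.int64(-19), np.int64(21), 101), (np.int64(7), np.int64(-18), np.int64(22), 99), (np.int64(10), np.int64(-19), np.int64(21), 100), (np.int64(14), np.int64(-18), np.int64(22), 100)]
208 [(np.int64(-5), np.int64(-14), np.int64(21), 101), (np.int64(-2), np.int64(-14), np.int64(21), 101), (np.int64(1), np.int64(-14), np.int64(21), 101), (np.int64(4), np.int64(-14), np.int64(22), 100), (np.int64(7), np.int64(-14), np.int64(21), 100), (np.int64(10), np.int64(-14), np.int64(21), 100), (np.int64(14), np.int64(-14), np.int64(22), 100)]
216 [(np.int64(-5), np.int64(-10), np.int64(22), 100), (np.int64(-2), np.int64(-10), np.int64(22), 99), (np.int64(1), np.int64(-13), np.int64(10), 112), (np.int64(4), np.int64(-14), np.int64(8), 114), (np.int64(7), np.int64(-10), np.int64(21), 101), (np.int64(10), np.int64(-10), np.int64(21), 101), (np.int64(14), np.int64(-10), np.int64(2
[... 2861 characters left out ...]
-1), np.int64(-11), np.int64(-61), 183), (np.int64(1), np.int64(-11), np.int64(-61), 182), (np.int64(2), np.int64(-11), np.int64(-61), 182), (np.int64(4), np.int64(-11), np.int64(-60), 182), (np.int64(6), np.int64(-11), np.int64(-61), 183), (np.int64(9), np.int64(-7), np.int64(-53), 174)]
296 [(np.int64(-3), np.int64(-12), np.int64(-68), 190), (np.int64(-1), np.int64(-9), np.int64(-62), 184), (np.int64(1), np.int64(-9), np.int64(-62), 184), (np.int64(2), np.int64(-12), np.int64(-67), 189), (np.int64(4), np.int64(-12), np.int64(-67), 189), (np.int64(6), np.int64(-12), np.int64(-68), 190), (np.int64(7), np.int64(-13), np.int64(-69), 191)]
[277.84800075 267.01112146] [278.15367815 248.48870973]
```

View pics/w3.png

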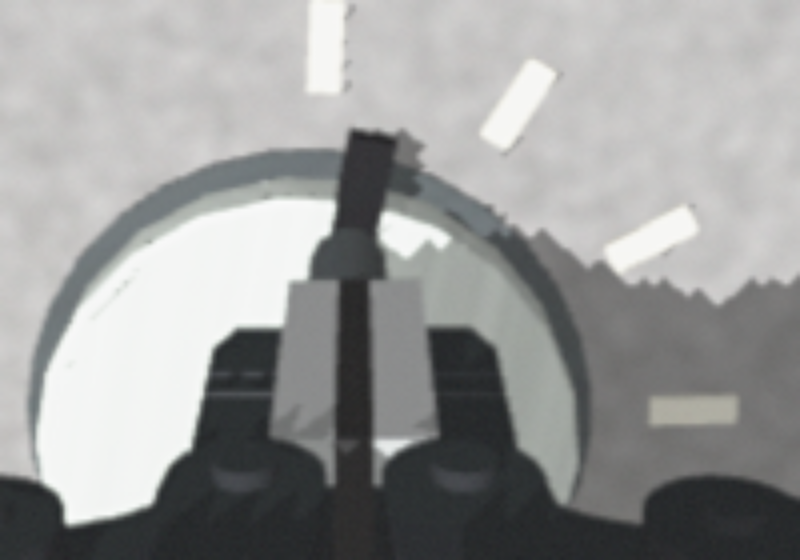

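The crop shows the finger tips ending just above the peg stub. Depth puts the tips near z≈0.155, while the telemetry TCP reads 0.122. I'll check that with the side camera, which is independent.

```bash
python3 -c "
from h import *
C=cal('side');I,d=eyes.camera('side');X=pts(C,d)
o,R=state();p=o['position'];print(p,R.round(3).tolist(),proj(C,p),proj(C,[.488,.0425,.14]),proj(C,[.488,.0425,.157]))
q=(X-p)@R
for z in np.arange(.112,.2,.005):
  m=(abs(X[...,2]-z)<.0025)&(np.hypot(q[...,0],q[...,1])<.03)
  if m.sum(): print(round(z,3),m.sum(),'x',(q[m][:,0].min()*1e3).round(),(q[m][:,0].max()*1e3).round(),'y',(q[m][:,1].min()*1e3).round(),(q[m][:,1].max()*1e3).round(), I[m].mean(0).round())
"
```

```text
[0.48911382 0.04327654 0.12208573] [[0.681, -0.732, -0.001], [-0.732, -0.681, -0.005], [0.003, 0.004, -1.0]] [301.5197847  223.10913861] [302.307221   217.21248356] [302.56017369 211.72871357]
0.112 168 x -30.0 22.0 y -17.0 30.0 [183. 183. 177.]
0.117 6 x -6.0 0.0 y -5.0 2.0 [90. 88. 81.]
0.122 7 x -6.0 1.0 y -4.0 1.0 [86. 83. 76.]
0.127 10 x -8.0 1.0 y -5.0 1.0 [76. 73. 67.]
0.132 8 x -7.0 1.0 y -5.0 2.0 [67. 64. 59.]
0.137 8 x -7.0 0.0 y -5.0 2.0 [64. 61. 57.]
0.147 4 x -8.0 2.0 y -12.0 -7.0 [101.  98.  94.]
0.152 12 x -13.0 5.0 y -13.0 -6.0 [113. 109. 104.]
0.157 23 x -15.0 13.0 y -13.0 4.0 [82. 78. 75.]
0.162 21 x -15.0 12.0 y -14.0 5.0 [82. 78. 75.]
0.167 22 x -15.0 13.0 y -14.0 -0.0 [65. 61. 58.]
0.172 17 x -15.0 13.0 y -14.0 -3.0 [85. 81. 78.]
0.177 17 x -14.0 6.0 y -14.0 -5.0 [80. 76. 72.]
0.182 13 x -15.0 5.0 y -14.0 -6.0 [83. 80. 76.]
0.187 13 x -15.0 11.0 y -14.0 -8.0 [67. 64. 61.]
0.192 30 x -26.0 26.0 y -16.0 -9.0 [39. 37. 35.]
0.197 61 x -25.0 27.0 y -15.0 9.0 [33. 30. 28.]
```

Both cameras agree: the real tips are about 32 mm above the reported TCP, so they shut above the peg top (0.14). I'll open, go down about 3.2 cm more while watching the force, and re-grip.

Request:
servo_tool --deltas '[[[0, 0, 0], 0, 3], [[0, 0, 0], 0, 3], [[0, 0, 0], 0, 3], [[0, 0.1, 0], 0, 3], [[0, 0, 1], 0, 3], [[0, 0, 1], 0, 3], [[0, 0, 0.6], 0, 3], [[0, 0, 0], 0, 3]]'

```text
clock: 4.15
position: [0.488, 0.042, 0.0931]
ee_rot: [0.917, -0.399, 0.0, 0.003]
ft_force: [0.4, -0.0, -0.4]
grip_width: 0.353
```

```bash
python3 -c "
from h import *
print(togo([.488,.0425,.089]),state()[0]['ft_force'])"
```

```text
(array([-0.04, -0.03,  0.41]), np.float64(-0.822), np.float64(-1.19), array([0.488 , 0.042 , 0.0931]), 4.15) [ 0.37715677 -0.01085519 -0.36777519]
```

Request:
servo_tool --deltas '[[[0, 0, 0.3], 0, 3], [[0, 0, 0], 0, 0], [[0, 0, 0], 0, 0], [[0, 0, 0], 0, 0], [[0, 0, 0], 0, 0]]' --force 30

```text
clock: 4.57
position: [0.4873, 0.0423, 0.0889]
ee_rot: [0.917, -0.399, -0.001, 0.003]
ft_force: [-0.2, 0.3, -2.3]
grip_width: 0.099
```

```bash
python3 -c "
from h import *
print(togo([.488,.0425,.089]),state()[0]['ft_force'],state()[0]['grip_width']*85.4)"
```

```text
(array([ 0.03, -0.06, -0.01]), np.float64(-0.821), np.float64(-1.2), array([0.4873, 0.0423, 0.0889]), 4.57) [-0.24726077  0.28859314 -2.3438694 ] 8.485872967020562
```

Gripped (8.5 mm reading on a 10 mm peg). Next I'll swing the left dial clockwise, about +1.28 rad in total.

Request:
servo_tool --deltas '[[[0.27, 0.09, 0], 0.1, 0], [[0.27, 0.09, 0], 0.1, 0], [[0.27, 0.09, 0], 0.1, 0], [[0.27, 0.09, 0], 0.1, 0], [[0.27, 0.09, 0], 0.1, 0], [[0.27, 0.09, 0], 0.1, 0]]'

```text
clock: 5.07
position: [0.4916, 0.0264, 0.089]
ee_rot: [0.751, -0.66, 0.001, 0.001]
ft_force: [1.4, -0.3, -3.6]
grip_width: 0.102
```

```bash
cat >> h.py <<'E'
AX['L']=np.array([.4628,.0293])
def rep(k,a=None):
    o,R=state(); p=o['position']; d=p[:2]-AX[k]; w=np.arctan2(d[1],d[0]); off=np.pi/2 if k=='H' else 0
    print(k,'angle',(YAW+off-w).round(3),'r',np.linalg.norm(d).round(4),'heading',np.arctan2(R[1,0],R[0,0]).round(3),'q7',o['joint_pos'][6].round(2),'f',o['ft_force'].round(1),'z',p[2].round(4),'g',round(o['grip_width']*85.4,1),'t',round(o['clock'],2))
    if a is not None: print('togo',(R.T@(np.array([*hang(k,a),p[2]])-p)*100).round(2))
E
python3 -c "
from h import *
rep('L',.5)"
```

```text
L angle -0.2 r 0.0289 heading -1.442 q7 -1.75 f [ 1.4 -0.3 -3.6] z 0.089 g 8.7 t 5.07
togo [1.59 1.13 0.  ]
```

Request:
servo_tool --deltas '[[[0.27, 0.09, 0], 0.07, 0], [[0.27, 0.09, 0], 0.07, 0], [[0.26, 0.1, 0], 0.07, 0], [[0.26, 0.11, 0], 0.07, 0], [[0.26, 0.12, 0], 0.07, 0], [[0.26, 0.12, 0], 0.07, 0]]'

```text
clock: 5.57
position: [0.4881, 0.014, 0.0891]
ee_rot: [-0.588, 0.809, -0.001, 0.005]
ft_force: [6.7, 1.8, -8.6]
grip_width: 0.101
```

```bash
python3 -c "
from h import *
rep('L',.5)"
```

```text
L angle 0.246 r 0.0295 heading -1.884 q7 -2.14 f [ 6.7  1.8 -8.6] z 0.0891 g 8.6 t 5.57
togo [ 0.63  0.4  -0.01]
```

Request:
servo_tool --deltas '[[[0.26, 0.15, 0], 0.06, 0], [[0.25, 0.16, 0], 0.06, 0], [[0.2, 0.15, 0], 0.03, 0], [[0, 0, 0], 0, 0]]'

```text
clock: 5.9
position: [0.4855, 0.0099, 0.089]
ee_rot: [-0.52, 0.854, -0.002, 0.011]
ft_force: [1.4, 1.7, -5.7]
grip_width: 0.105
```

```bash
python3 -c "
from h import *
rep('L',.5)"
```

```text
L angle 0.409 r 0.0299 heading -2.047 q7 -2.27 f [ 1.4  1.7 -5.7] z 0.089 g 9.0 t 5.9
togo [ 0.2   0.25 -0.01]
```

Request:
servo_tool --deltas '[[[0.2, 0.25, 0], 0.05, 0], [[0.05, 0.05, 0], 0, 0], [[0, 0, 0], 0, 0]]'

```text
clock: 6.15
position: [0.4848, 0.0088, 0.0891]
ee_rot: [-0.497, 0.868, -0.003, 0.014]
ft_force: [1.5, 2.1, -3.5]
grip_width: 0.103
```

```bash
python3 -c "
from h import *
rep('L',.5)"
```

```text
L angle 0.451 r 0.0301 heading -2.101 q7 -2.32 f [ 1.5  2.1 -3.5] z 0.0891 g 8.8 t 6.15
togo [ 0.09  0.24 -0.01]
```

Request:
servo_tool --deltas '[[[0, 0, 0], 0, 3], [[0, 0, 0], 0, 3], [[0, 0, 0], 0, 3], [[0, 0, -2], 0, 3], [[0, 0, -3], 0, 3], [[0, 0, -3], 0, 3], [[0, 2, -2], 0, 3], [[0, 2, 0], 0, 3], [[0, 0, 0], 0, 3], [[0, 0, 0], 0, 3]]'

```text
clock: 6.98
position: [0.4464, 0.0294, 0.1944]
ee_rot: [-0.498, 0.867, -0.003, 0.014]
ft_force: [1.0, -0.7, -1.1]
grip_width: 0.351
```

```bash
cat >> h.py <<'E'
def look(f,ymax=300):
    C=cal('wrist'); I,d=eyes.camera('wrist'); cv2.imwrite(f,I)
    X=pts(C,d); h=(X[...,2]>.130)&(X[...,2]<.148)&(np.mgrid[:420,:560][0]<ymax)
    n,l,st,ce=cv2.connectedComponentsWithStats(np.uint8(h))
    for i in range(1,n):
        if st[i,4]>30:
            p=plane(C,*ce[i],.14); s=''
            for k in 'LRH':
                e=p[:2]-AX[k]; a=YAW+(np.pi/2 if k=='H' else 0)-np.arctan2(e[1],e[0]); r=np.linalg.norm(e)
                if abs(r-RAD[k])<.012: s+=f' {k} {(a+np.pi)%(2*np.pi)-np.pi:.3f} r {r:.4f}'
            print(st[i],ce[i].round(),p.round(4),np.median(X[l==i][:,2]).round(4),s)
E
python3 -c "
from h import *
rep('L'); look('pics/w4.png',250)"
```

```text
L angle -3.437 r 0.0164 heading -2.098 q7 -2.21 f [ 1.  -0.7 -1.1] z 0.1944 g 30.0 t 6.98
[181  20  27  29 610] [194.  34.] [0.5614 0.0171 0.14  ] 0.1402  H 0.034 r 0.0971
[272 139  16  18 226] [279. 148.] [0.4838 0.0076 0.14  ] 0.1404  L 0.503 r 0.0302 H -0.808 r 0.0943
[ 398  197   44   42 1407] [420. 217.] [ 0.4036 -0.0457  0.14  ] 0.1347
```

Request:
servo_tool --deltas '[[[3.4, -0.6, 0], 0, 3], [[3.4, -0.6, 0], 0, 3], [[3.4, -0.6, 0], 0, 3], [[3.4, -0.6, 0], 0, 3], [[3, -0.6, 0], 0, 3], [[0, 0, 0], 0, 3], [[0, 0, 0], 0, 3], [[0, 0, 0], 0, 3]]'

```text
clock: 7.7
position: [0.3867, -0.1367, 0.1872]
ee_rot: [-0.499, 0.866, 0.0, 0.013]
ft_force: [-0.2, -0.9, 0.2]
grip_width: 0.346
```

```bash
python3 -c "
from h import *
rep('R',.97); look('pics/w5.png',250)"
```

```text
R angle 2.405 r 0.0318 heading -2.096 q7 -1.77 f [-0.2 -0.9  0.2] z 0.1872 g 29.5 t 7.7
togo [-0.71 -3.87  0.07]
[265 145  17  19 248] [273. 154.] [ 0.4231 -0.1534  0.14  ] 0.1403  R 1.026 r 0.0311
[  0 190  13  18 169] [  5. 198.] [ 4.811e-01 -3.000e-04  1.400e-01] 0.1342  L 0.719 r 0.0348 H -0.878 r 0.0890
[138 246  24   4  70] [150. 248.] [ 0.4114 -0.0582  0.14  ] 0.1329
```

```bash
cat >> h.py <<'E'
AX=dict(L=np.array([.4643,.0278]),R=np.array([.4173,-.1252]),H=np.array([.5316,-.0766]))
E
python3 -c "
from h import *
print(togo([.4231,-.1534,.089]))"
```

```text
(array([-0.09, -3.87,  9.88]), np.float64(-2.095), np.float64(-1.77), array([ 0.3869, -0.1362,  0.1872]), 7.75)
```

Request:
servo_tool --deltas '[[[-0.1, -2, 1], 0, 3], [[0, -1.8, 1], 0, 3], [[0, 0, 1], 0, 3], [[0, 0, 0], 0, 3], [[0, 0, 0], 0, 3]]'

```text
clock: 8.17
position: [0.4245, -0.1498, 0.1564]
ee_rot: [-0.503, 0.864, 0.001, 0.014]
ft_force: [0.6, 0.1, -0.0]
grip_width: 0.351
```

```bash
python3 -c "
from h import *
print(togo([.4231,-.1534,.089]))"
```

```text
(array([0.55, 0.03, 6.73]), np.float64(-2.088), np.float64(-1.82), array([ 0.4245, -0.1498,  0.1564]), 8.17)
```

Request:
servo_tool --deltas '[[[0.5, 0, 1.2], 0, 3], [[0, 0, 1.2], 0, 3], [[0, 0, 0], 0, 3]]'

```text
clock: 8.42
position: [0.4226, -0.1518, 0.133]
ee_rot: [-0.504, 0.863, 0.0, 0.014]
ft_force: [-0.2, 0.1, -0.7]
grip_width: 0.354
```

```bash
python3 -c "
from h import *
print(togo([.4231,-.1534,.089]))"
```

```text
(array([ 0.23, -0.06,  4.39]), np.float64(-2.084), np.float64(-1.82), array([ 0.4226, -0.1518,  0.133 ]), 8.42)
```

Request:
servo_tool --deltas '[[[0.2, -0.05, 1], 0, 3], [[0, 0, 1], 0, 3], [[0, 0, 1], 0, 3], [[0, 0, 1], 0, 3], [[0, 0, 0.2], 0, 3], [[0, 0, 0], 0, 3]]'

```text
clock: 8.92
position: [0.4233, -0.1524, 0.0889]
ee_rot: [-0.505, 0.863, -0.001, 0.014]
ft_force: [0.6, -0.1, -0.1]
grip_width: 0.355
```

```bash
python3 -c "
from h import *
print(togo([.4231,-.1534,.089]),state()[0]['ft_force'])"
```

```text
(array([ 0.1 , -0.03, -0.01]), np.float64(-2.082), np.float64(-1.85), array([ 0.4233, -0.1524,  0.0889]), 8.92) [ 0.58811743 -0.10829106 -0.05746208]
```

Request:
servo_tool --deltas '[[[0, 0, 0], 0, 0], [[0, 0, 0], 0, 0], [[0, 0, 0], 0, 0], [[0, 0, 0], 0, 0], [[-0.2, -0.21, 0], -0.1, 0], [[-0.2, -0.21, 0], -0.1, 0], [[-0.2, -0.21, 0], -0.1, 0], [[-0.2, -0.21, 0], -0.1, 0], [[-0.2, -0.21, 0], -0.1, 0], [[-0.2, -0.21, 0], -0.1, 0]]'

```text
clock: 9.75
position: [0.4373, -0.1442, 0.089]
ee_rot: [0.745, -0.667, 0.004, -0.013]
ft_force: [0.9, 0.4, -3.9]
grip_width: 0.107
```

```bash
python3 -c "
from h import *
rep('R',-.5)"
```

```text
R angle 0.462 r 0.0276 heading -1.461 q7 -1.27 f [ 0.9  0.4 -3.9] z 0.089 g 9.2 t 9.75
togo [-2.37 -1.01  0.05]
```

Request:
servo_tool --deltas '[[[-0.2, -0.21, 0], -0.1, 0], [[-0.2, -0.21, 0], -0.1, 0], [[-0.2, -0.21, 0], -0.1, 0], [[-0.2, -0.21, 0], -0.1, 0], [[-0.2, -0.21, 0], -0.1, 0], [[-0.2, -0.21, 0], -0.1, 0], [[-0.2, -0.21, 0], -0.1, 0]]'

```text
clock: 10.33
position: [0.4453, -0.126, 0.089]
ee_rot: [0.934, -0.356, 0.009, -0.011]
ft_force: [1.3, -0.3, -4.3]
grip_width: 0.104
```

```bash
python3 -c "
from h import *
rep('R',-.5)"
```

```text
R angle -0.27 r 0.028 heading -0.728 q7 -0.59 f [ 1.3 -0.3 -4.3] z 0.089 g 8.9 t 10.33
togo [-0.47 -0.44  0.01]
```

Request:
servo_tool --deltas '[[[-0.2, -0.21, 0], -0.1, 0], [[-0.2, -0.21, 0], -0.1, 0], [[0, 0, 0], 0, 0]]'

```text
clock: 10.58
position: [0.4449, -0.1197, 0.089]
ee_rot: [0.967, -0.254, 0.01, -0.01]
ft_force: [1.6, 2.2, -3.5]
grip_width: 0.104
```

```bash
python3 -c "
from h import *
rep('R',-.5)"
```

```text
R angle -0.493 r 0.0281 heading -0.513 q7 -0.39 f [ 1.6  2.2 -3.5] z 0.089 g 8.9 t 10.58
togo [-0.02 -0.   -0.  ]
```

Right dial reads -0.49. I'll release it, rise, and check both dials and the handle from above.

Request:
servo_tool --deltas '[[[0, 0, 0], 0, 3], [[0, 0, 0], 0, 3], [[0, 0, 0], 0, 3], [[0, 0, -2], 0, 3], [[0, 0, -3], 0, 3], [[-2, 0, -3], 0, 3], [[-4, 0, -2], 0, 3], [[-2, 0, 0], 0, 3], [[0, 0, 0], 0, 3], [[0, 0, 0], 0, 3], [[0, 0, 0], 0, 3]]'

```text
clock: 11.5
position: [0.3751, -0.0822, 0.1941]
ee_rot: [0.964, -0.266, 0.014, -0.01]
ft_force: [0.2, -1.1, -0.0]
grip_width: 0.352
```

```bash
python3 -c "
from h import *
rep('H',0); look('pics/w6.png',250)"
```

```text
H angle 4.378 r 0.1566 heading -0.539 q7 -0.25 f [ 0.2 -1.1 -0. ] z 0.1941 g 30.1 t 11.5
togo [ 10.76 -18.21   0.71]
[ 260  125   44   44 1495] [282. 146.] [ 0.4006 -0.0461  0.14  ] 0.1346 
[390 202  21  18 271] [400. 211.] [ 0.4434 -0.1179  0.14  ] 0.1401  R -0.569 r 0.0271 H -2.308 r 0.0974
```

View pics/w6.png

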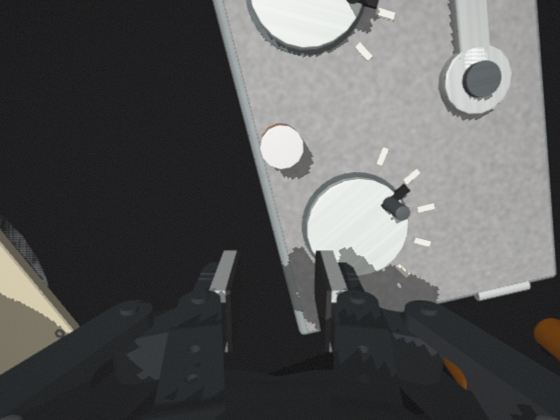

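The right pointer's tip at (403,190) points at about the second mark at (412,176). The jar is upright at (282,146). The left pointer is near its fourth mark, at the top edge. I'll put numbers on the right dial.

```bash
python3 -c "
from h import *
C=cal('wrist'); a=lambda p,A:(YAW-np.arctan2(*(p[:2]-A)[::-1]))
P=[plane(C,*u,.1005) for u in [(383,156),(412,176),(426,208),(423,242),(403,268)]]
M=np.array([p[:2] for p in P]); c,r=cv2.minEnclosingCircle(M.astype(np.float32))
s=np.linalg.lstsq(np.c_[2*M,np.ones(5)],(M**2).sum(1),rcond=None)[0]; print('axis from marks',s[:2],np.sqrt(s[2]+s[:2]@s[:2]))
print([round(a(p,s[:2]),3) for p in P])
for A in(s[:2],AX['R']): print('ptr',a(plane(C,404,189,.113),A),np.linalg.norm(plane(C,404,189,.113)[:2]-A),'peg',a(np.array([.4434,-.1179]),A))
"
```

```text
axis from marks [ 0.41916737 -0.12608511] 0.051476103164173656
[np.float64(-1.023), np.float64(-0.511), np.float64(0.017), np.float64(0.53), np.float64(1.012)]
ptr -0.5468054006103154 0.039499085674273036 peg -0.6242402335866525
ptr -0.5147687030164142 0.041112754160329036 peg -0.5712244506782207
```

Request:
servo_tool --deltas '[[[3.5, 1.5, 0], 0, 3], [[3.5, 1.5, 0], 0, 3], [[0, 0, 0], 0, 3], [[0, 0, 0], 0, 3], [[0, 0, 0], 0, 3], [[0, 0, 0], 0, 3]]'

```text
clock: 12.05
position: [0.4237, -0.1474, 0.1912]
ee_rot: [0.964, -0.267, 0.011, -0.012]
ft_force: [-0.4, 0.8, -0.3]
grip_width: 0.352
```

```bash
python3 -c "
from h import *
rep('R'); look('pics/w7.png',250)"
```

```text
R angle 0.994 r 0.0231 heading -0.541 q7 -0.25 f [-0.4  0.8 -0.3] z 0.1912 g 30.1 t 12.05
[ 130   70   48   48 1744] [154.  94.] [ 0.4023 -0.0482  0.14  ] 0.1346 
[275 155  17  17 232] [283. 163.] [ 0.4444 -0.1194  0.14  ] 0.1405  R -0.511 r 0.0278 H -2.325 r 0.0971
```

Right dial is at -0.51 in a centred view. Now to the handle peg.

Request:
servo_tool --deltas '[[[0.65, -3.4, 0], 0, 3], [[0.65, -3.4, 0], 0, 3], [[0.65, -3.4, 0], 0, 3], [[0.65, -3.4, 0], 0, 3], [[0.6, -3, 0], 0, 3], [[0, 0, 0], 0, 3], [[0, 0, 0], 0, 3], [[0, 0, 0], 0, 3]]'

```text
clock: 12.77
position: [0.538, -0.0136, 0.1975]
ee_rot: [0.963, -0.268, 0.013, -0.011]
ft_force: [0.8, 0.2, 0.2]
grip_width: 0.355
```

```bash
python3 -c "
from h import *
rep('H'); look('pics/w8.png',250); print(togo([.5618,.018,.089]))"
```

```text
H angle -0.197 r 0.0633 heading -0.543 q7 -0.71 f [0.8 0.2 0.2] z 0.1975 g 30.3 t 12.77
[274 141  23  23 419] [285. 152.] [0.5633 0.0184 0.14  ] 0.1404  H 0.023 r 0.1001
[178 220  19  19 251] [187. 229.] [0.4856 0.0089 0.14  ] 0.1402  L 0.427 r 0.0285 H -0.792 r 0.0971
(array([ 0.19, -3.7 , 10.96]), np.float64(-0.543), np.float64(-0.71), array([ 0.5378, -0.0142,  0.1975]), 12.82)
```

Request:
servo_tool --deltas '[[[0.2, -2, 1.5], 0, 3.5], [[0, -1.8, 1.5], 0, 3.5], [[0, 0, 1], 0, 3.5], [[0, 0, 0], 0, 3.5], [[0, 0, 0], 0, 3.5]]'

```text
clock: 13.23
position: [0.5591, 0.0116, 0.1585]
ee_rot: [0.962, -0.272, 0.014, -0.008]
ft_force: [-0.1, 0.3, -0.4]
grip_width: 0.406
```

```bash
python3 -c "
from h import *
print(togo([.563,.0184,.09]))"
```

```text
(array([-0.18, -0.63,  6.86]), np.float64(-0.552), np.float64(-0.82), array([0.5591, 0.0116, 0.1585]), 13.23)
```

Request:
servo_tool --deltas '[[[-0.2, -0.65, 1], 0, 3.5], [[0, 0, 1], 0, 3.5], [[0, 0, 0], 0, 3.5]]'

```text
clock: 13.48
position: [0.5614, 0.0153, 0.1385]
ee_rot: [0.961, -0.274, 0.015, -0.007]
ft_force: [0.2, -0.9, 0.2]
grip_width: 0.411
```

```bash
python3 -c "
from h import *
print(togo([.563,.0184,.09]))"
```

```text
(array([-0.15, -0.24,  4.85]), np.float64(-0.556), np.float64(-0.85), array([0.5614, 0.0153, 0.1385]), 13.48)
```

Request:
servo_tool --deltas '[[[-0.2, -0.3, 1], 0, 3.5], [[0, 0, 1], 0, 3.5], [[0, 0, 1], 0, 3.5], [[0, 0, 1], 0, 3.5], [[0, 0, 0.5], 0, 3.5], [[0, 0, 0], 0, 3.5]]'

```text
clock: 13.98
position: [0.5622, 0.0185, 0.0881]
ee_rot: [0.961, -0.275, 0.015, -0.006]
ft_force: [0.3, 0.2, 0.1]
grip_width: 0.41
```

```bash
python3 -c "
from h import *
print(togo([.563,.0184,.09]),state()[0]['ft_force'])"
```

```text
(array([ 0.08, -0.04, -0.18]), np.float64(-0.557), np.float64(-0.89), array([0.5622, 0.0185, 0.0881]), 13.98) [0.27678704 0.151006   0.09961965]
```

Request:
servo_tool --deltas '[[[0, 0, 0], 0, 0], [[0, 0, 0], 0, 0], [[0, 0, 0], 0, 0], [[0, 0, 0], 0, 0], [[0.78, -0.16, 0], 0.08, 0], [[0.78, -0.16, 0], 0.08, 0], [[0.78, -0.16, 0], 0.08, 0], [[0.78, -0.16, 0], 0.08, 0]]' --force 40

```text
clock: 14.65
position: [0.5896, 0.0046, 0.0892]
ee_rot: [0.904, -0.428, 0.012, -0.008]
ft_force: [-0.7, 0.9, -2.4]
grip_width: 0.149
```

```bash
python3 -c "
from h import *
rep('H',1.4)"
```

```text
H angle 0.322 r 0.0998 heading -0.884 q7 -1.18 f [-0.7  0.9 -2.4] z 0.0892 g 12.7 t 14.65
togo [9.87 2.77 0.08]
```

Request:
servo_tool --deltas '[[[0.78, -0.18, 0], 0.08, 0], [[0.78, -0.18, 0], 0.08, 0], [[0.78, -0.18, 0], 0.08, 0], [[0.78, -0.18, 0], 0.08, 0], [[0.78, -0.18, 0], 0.08, 0]]'

```text
clock: 15.07
position: [0.6173, -0.0255, 0.0892]
ee_rot: [0.796, -0.605, 0.01, -0.01]
ft_force: [0.1, -1.1, -1.7]
grip_width: 0.148
```

```bash
python3 -c "
from h import *
rep('H',1.4)"
```

```text
H angle 0.735 r 0.0998 heading -1.3 q7 -1.53 f [ 0.1 -1.1 -1.7] z 0.0892 g 12.7 t 15.07
togo [6.51 0.41 0.02]
```

The handle is past the binding range, so I'll carry on to the stop.

Request:
servo_tool --deltas '[[[0.78, -0.18, 0], 0.08, 0], [[0.78, -0.18, 0], 0.08, 0], [[0.78, -0.18, 0], 0.08, 0], [[0.78, -0.18, 0], 0.08, 0], [[0.78, -0.18, 0], 0.08, 0], [[0.78, -0.18, 0], 0.08, 0], [[0.78, -0.18, 0], 0.08, 0]]'

```text
clock: 15.65
position: [0.6312, -0.0813, 0.0892]
ee_rot: [-0.589, 0.808, -0.007, 0.011]
ft_force: [-1.4, -0.9, -0.3]
grip_width: 0.15
```

```bash
python3 -c "
from h import *
rep('H',1.4)"
```

```text
H angle 1.319 r 0.0997 heading -1.883 q7 -1.98 f [-1.4 -0.9 -0.3] z 0.0892 g 12.8 t 15.65
togo [ 0.78 -0.21 -0.  ]
```

Request:
servo_tool --deltas '[[[0.6, -0.12, 0], 0.06, 0], [[0.4, -0.08, 0], 0.02, 0], [[0.3, -0.06, 0], 0, 0]]'

```text
clock: 15.9
position: [0.6305, -0.0889, 0.0893]
ee_rot: [-0.555, 0.832, -0.005, 0.014]
ft_force: [4.1, 9.7, -4.4]
grip_width: 0.149
```

```bash
python3 -c "
from h import *
rep('H',1.4)"
```

```text
H angle 1.396 r 0.0997 heading -1.966 q7 -2.04 f [ 4.1  9.7 -4.4] z 0.0893 g 12.7 t 15.9
togo [ 0.04 -0.04  0.  ]
```

At the stop: 1.396 rad, with a reaction of about 10 N. I'll release, rise and verify.

Request:
servo_tool --deltas '[[[0, 0, 0], 0, 3], [[0, 0, 0], 0, 3.5], [[0, 0, 0], 0, 3.5], [[0, 0, 0], 0, 3.5], [[0, 0, -2], 0, 3.5], [[0, 0, -3], 0, 3.5], [[0, 0, -3], 0, 3.5], [[0, 3, -2], 0, 3.5], [[0, 3, 0], 0, 3.5], [[0, 0, 0], 0, 3.5], [[0, 0, 0], 0, 3.5], [[0, 0, 0], 0, 3.5]]'

```text
clock: 16.9
position: [0.5697, -0.0673, 0.1924]
ee_rot: [-0.555, 0.832, -0.005, 0.013]
ft_force: [-0.4, 0.1, -0.6]
grip_width: 0.414
```

```bash
python3 -c "
from h import *
rep('H'); look('pics/w9.png',250)"
```

```text
H angle 1.033 r 0.0392 heading -1.965 q7 -2.01 f [-0.4  0.1 -0.6] z 0.1924 g 35.4 t 16.9
[263  99  24  25 462] [274. 111.] [ 0.6301 -0.0896  0.14  ] 0.1404  H 1.404 r 0.0993
```

Request:
servo_tool --deltas '[[[0.8, 3.4, -0.5], 0, 3.5], [[0.8, 3.4, -0.5], 0, 3.5], [[0.8, 3.4, -0.5], 0, 3.5], [[0.8, 3.4, -0.5], 0, 3.5], [[0.8, 3.4, 0], 0, 3.5], [[0, 0, 0], 0, 3.5], [[0, 0, 0], 0, 3.5], [[0, 0, 0], 0, 3.5], [[0, 0, 0], 0, 3.5]]'

```text
clock: 17.7
position: [0.3934, -0.0407, 0.203]
ee_rot: [-0.553, 0.833, -0.001, 0.012]
ft_force: [0.1, 0.7, 0.5]
grip_width: 0.412
```

```bash
python3 -c "
from h import *
rep('H'); look('pics/w10.png',250)"
```

```text
H angle -1.615 r 0.1428 heading -1.97 q7 -1.86 f [0.1 0.7 0.5] z 0.203 g 35.2 t 17.7
[359  79  20  18 273] [369.  87.] [ 0.4441 -0.1191  0.14  ] 0.1403  R -0.521 r 0.0275 H -2.322 r 0.0973
[141 102  21  17 285] [151. 110.] [0.4829 0.0062 0.14  ] 0.14  L 0.563 r 0.0285 H -0.831 r 0.0960
[ 265  177   40   41 1270] [285. 197.] [ 0.402  -0.0478  0.14  ] 0.1345
```

View pics/w10.png

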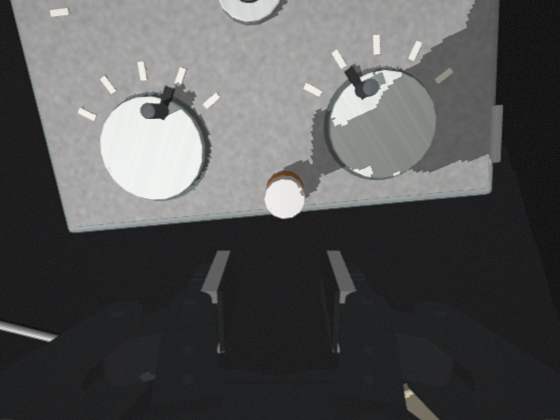

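The left pointer (168,95) points at the fourth mark (180,76), and the right pointer (352,75) at the second mark (339,59). The jar is upright at (285,197), and the robot is clear of everything. Handing in.

```bash
python3 -c "
from h import *
print(order.hand_in())"
```

```text
the job is handed in; nothing more can be done
None
```

I set the left dial to its fourth mark and the right dial to its second. I then swung the handle clockwise to its stop and handed in at about 17.7 s. Hand-in gives no verdict, so these are only my own last checks:

| Check | Target | Last readings |
|---|---|---|
| Left dial | 0.50 rad | 0.56 (centred view before the handle swing: 0.50) |
| Right dial | -0.50 rad | -0.52 |
| Handle | stop at 1.40 rad | 1.404 from the camera, 1.396 at the grip, with about 10 N reaction at the stop |

- **Jar and clearance:** the jar was upright, within about 2 mm across the wrist views. The arm was about 0.1 m above everything when I handed in. I did not re-measure the bottles, beaker or bowl; the path stayed well above them.
- **First grasp missed:** the jaws shut above the left peg without moving it. Depth from two cameras put the real fingertips about 32 mm above the reported tool point (TCP), so I gripped that much lower from then on.
- **Readings that disagreed:** off-centre camera views gave 0.43 for the left dial and -0.57 for the right (-0.62 with the axis refitted from the marks). The centred views gave 0.50 and -0.51, and all of these are within tolerance.

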